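# Sample jar from behind the reagents

## Robot

A 6-joint arm with a two-finger parallel gripper is mounted at the origin on the work surface. World frame = base frame: x ahead of the robot, y to its left, z up, the work surface at z = 0. Lengths are in mm, angles in rad, forces in N, time in s.
With the tool pointing down it reaches from about 275 to 825 mm from the base axis. Payload 4.9 kg.
Tool frame: the origin (TCP) lies at the very end of the fingers, on their centre line; the grasp point (between the pads) lies 19 mm behind it; z points along the fingers, y is the line along which they close (so a half turn about z gives the same grasp; the last joint's range is limited). The gripper opens to 85 mm and grips with 20 to 120 N. Pads are 22 mm wide; open, the fingers measure 114 mm over their backs; the gripper's body (76 mm by 85 mm) begins 54 mm behind the grasp point. The pads swing forward as they close: fully open they stand 13 mm farther back than shut.
Start: joints at [-1.249, 0.326, -0.193, 1.052, 0, 1.437], TCP at [242.113, -493.862, 231.281] pointing down, gripper open.
Joint ranges: [-2.65, 2.65], [-0.97, 1.79], [-1.3, 1.35], [-1.93, 2.1], [-1.47, 1.37], [-3.14, 3.14]. Speed limits (rad/s): [2.57, 2.57, 3.14, 3.14, 3.14, 3.14].

## Interface

Orientations are given as [roll, pitch, yaw] about the fixed x, y, z axes, in that order (R = Rz(yaw) Ry(pitch) Rx(roll)).
In Python, from bench import bot, solve_ik, imaging gives the robot as it stands. Calls block until the motion is done:
- bot.move_ptp(position, orientation): joint-space move of the TCP to a pose.
- bot.movel(position, rot=None, max_speed=150, threshold=None): straight line of the TCP; rot=None keeps the orientation; max_speed is the mean speed in mm/s. With threshold (N) it stops when the force on the tool has changed by that much, and returns True; else False.
- bot.move_j(angles): joint-space move.
- bot.grip(opening, effort=None): opening from 0.0 (shut) to 1.0 (fully open); effort is the grip in N (None keeps the last); returns when the fingers have stopped.
- bot.dwell(seconds).
- solve_ik(position, orientation): joint angles nearest the present ones, or None.
- bot.get_state(): the state.
- imaging.capture(name): name is "scene" or "top" or "wrist"; returns the picture (400x640x3 uint8, blue, green, red); there is no depth.
- imaging.camera_model(name): a dict with "K" (3x3 intrinsics, pixels), "k1" (the pictures are not rectified: a ray, as slopes to the right and down, at radius r is drawn at 1 + k1 r^2 times it, then the intrinsics apply), "position" and "rotation" of the camera in the world. Camera axes: x right, y up, looking along -z (the intrinsics and any distortion apply to the point x, -y, -z); pixel columns grow to the right and rows downward; lengths in mm; the calibration is good to about 2 mm. A picture is of the moment at which its call begins: read the wrist's pose just before it. camera_model takes no time and is no camera call; for the wrist camera it gives the pose at the moment of the call.
A pose or a line that the arm cannot do raises bot.IKError and nothing moves.
- bot.sign_off(): hands the job in; it is judged then, once.
The state is a dict: "t": time; "qpos": joint angles; "joint_velocities": joint speeds; "effort": joint torques, N m; "tcp_pos": TCP position; "orientation": TCP orientation; "contact_force": force on the tool from outside, world axes, zero at the start; "wrist_torque": the same for the moment, N m; "opening": opening from 0.0 (shut) to 1.0 (fully open); "gripper_force": force on a finger pad.
Only numpy, scipy, OpenCV 4.12 (cv2) and the standard library are available. Lean on these libraries where they do the work, as an engineer would, in place of code of your own. Each camera call takes 0.05 s, during which the arm holds its last target. There are 200 camera calls.

## Task

The yellow-lidded sample jar on the black riser is hemmed in by the red-, blue- and green-capped bottles: first stand all three bottles upright in the white spill tray, then fetch the jar and set it down gently, upright, on the middle of the balance pan. Only then put every bottle back upright on the disc of its own cap's colour, centred on it. Leave the stoppered flask on the riser where it is, and tip nothing over.

Things in the scene. Friction and masses are not known exactly. Their poses are not given: they have to be found in the camera images.
- red_bottle: Loose white plastic reagent bottle with a red screw cap and a red band, about 150 g, 112 mm tall in all: round body 44 mm across up to 68 mm, tapering shoulder to 80 mm, then the round red cap, 33 mm across and 32 mm tall (80 to 112 mm), by which it is easily gripped. Origin: centre of its underside, z up along the bottle. It starts upright on the red disc.
- blue_bottle: Loose white plastic reagent bottle with a blue screw cap and a blue band, about 150 g, 112 mm tall in all: round body 44 mm across up to 68 mm, tapering shoulder to 80 mm, then the round blue cap, 33 mm across and 32 mm tall (80 to 112 mm), by which it is easily gripped. Origin: centre of its underside, z up along the bottle. It starts upright on the blue disc.
- green_bottle: Loose white plastic reagent bottle with a green screw cap and a green band, about 150 g, 112 mm tall in all: round body 44 mm across up to 68 mm, tapering shoulder to 80 mm, then the round green cap, 33 mm across and 32 mm tall (80 to 112 mm), by which it is easily gripped. Origin: centre of its underside, z up along the bottle. It starts upright on the green disc.
- red_disc: Fixed red plastic disc, 66 mm across and 2 mm thick, on the black riser (fixed deck 200 x 280 mm, top 40 mm above the table): the home of the red-capped bottle. Origin: centre of its underside, z up; the bottle stands on its top, 2 mm above the origin. The discs lie about 65 mm from the jar on three sides of it, in any order of colours.
- blue_disc: Fixed blue plastic disc, 66 mm across and 2 mm thick, on the black riser (fixed deck 200 x 280 mm, top 40 mm above the table): the home of the blue-capped bottle. Origin: centre of its underside, z up; the bottle stands on its top, 2 mm above the origin. The discs lie about 65 mm from the jar on three sides of it, in any order of colours.
- green_disc: Fixed green plastic disc, 66 mm across and 2 mm thick, on the black riser (fixed deck 200 x 280 mm, top 40 mm above the table): the home of the green-capped bottle. Origin: centre of its underside, z up; the bottle stands on its top, 2 mm above the origin. The discs lie about 65 mm from the jar on three sides of it, in any order of colours.
- jar: Loose amber glass sample jar with a yellow lid, 46 mm across and 45 mm tall (the lid is the top 15 mm), about 90 g, standing on the riser between the three bottles. Origin: centre of its underside, z up. It is low, so the bottles around it leave no room for a gripper until they are gone. Jars with white lids are not wanted.
- balance: Fixed white laboratory balance with a round steel pan 110 mm across, flat and rimless, in a black ring, its top 60 mm above the table. Origin: on the table right below the centre of the pan; z up. The housing reaches 80 mm behind (+x), 130 mm in front (-x) and 85 mm to each side of the origin, all of it lower than the pan. It stands to the left or to the right of the riser.
- tray: Fixed white spill tray, 280 mm long (its x axis) and 150 mm wide (its y axis), walls 4 mm thick and 18 mm high, floor 4 mm thick. Origin: centre of its underside, on the table. It stands beyond the riser from the balance and is empty at the start; the three bottles fit in a line along its x axis, 75 mm apart.
- flask: Loose clear glass conical flask with an orange stopper, 118 mm tall, 64 mm across at the foot and 30 mm at the stopper, on the riser about 80 mm or more from the nearest bottle (centre to centre). Origin: centre of its underside, z up. To be left alone.
Mind the look-alikes: they are no part of the job. Leave any turquoise look-alike of the blue_bottle alone.

How it is judged:
By the outcome, as a careful person would: the job done as asked, in the order asked, and still so for the second after the job is handed in, with the robot touching nothing.
It also fails if it takes over 141 s, if anything falls off the work surface, if the arm or the gripper's body presses on something with over 40 N, if the wrist force passes 120 N, or if a joint passes its speed limit or range.

## Working session

There is one attempt and no reset: what is moved stays moved. The work goes in short steps, each a Python script; the robot and the scene stay as the last script left them, time stands still between calls to the robot, and variables do not carry over. Pictures are saved under pics/ and viewed, at most 14 in all, crops included, and the job is handed in when it is done.

```bash
mkdir -p pics; ls; python3 - <<'E'
from bench import bot, imaging
import cv2
for n in("scene","top"):
    cv2.imwrite(f"pics/{n}0.png",imaging.capture(n)); m=imaging.camera_model(n); print(n,m)
print(bot.get_state())
E
```

```text
pics
scene {'K': array([[514.35725254,   0.        , 309.64140887],
       [  0.        , 514.35725254, 197.61853811],
       [  0.        ,   0.        ,   1.        ]]), 'k1': -0.12051497484790566, 'position': array([1160.93226172, -554.43818778,  956.62684918]), 'rotation': array([ 0.7448767 , -0.00985919,  0.87101749])}
top {'K': array([[488.38812327,   0.        , 326.21264357],
       [  0.        , 488.38812327, 199.17975663],
       [  0.        ,   0.        ,   1.        ]]), 'k1': -0.07352511451795386, 'position': array([ 377.61811093,   -2.64669671, 1195.42455825]), 'rotation': array([ 0.12800638, -0.00442849, -1.57063001])}
{'t': 0.1, 'qpos': array([-1.24920020e+00,  3.26877988e-01, -1.93466264e-01,  1.05196543e+00,
        4.04679193e-05,  1.43661572e+00]), 'joint_velocities': array([-0.00063555, -0.00171474,  0.00222209,  0.00058083,  0.00110499,
        0.00090361]), 'effort': array([-2.49572231e-04, -4.44241190e+01,  2.63037014e+01,  7.97930028e-03,
       -1.23609552e-04, -1.02646237e-05]), 'tcp_pos': array([ 241.96087203, -493.36605907,  230.58232346]), 'orientation': array([-3.14009831e+00, -2.42558497e-04,  4.55776518e-01]), 'contact_force': array([0.43899668, 0.20526552, 0.07839033]), 'wrist_torque': array([ 0.03463575, -0.02726846, -0.02524324]), 'gripper_force': 0.0, 'opening': 1.0015705240637514}
```

View pics/scene0.png

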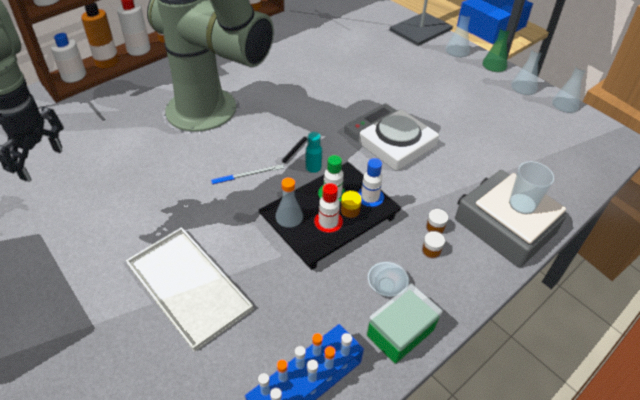

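View pics/top0.png

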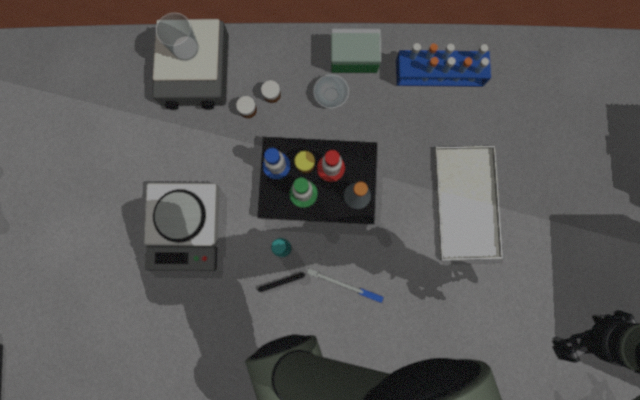

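The scene view shows the riser with green, blue and red bottles around the yellow jar, and the flask at (289,200). The tray is at (190,285) and the balance at (400,135). The top view gives the caps as blue (273,157), red (332,158) and green (301,186), with the yellow lid at (305,161). The stopper is at (360,188), the pan ring at (179,215) and the tray at (468,202). The turquoise look-alike stands off the riser at (281,245).

```bash
cat > h.py <<'E'
import numpy as np, cv2
from scipy.spatial.transform import Rotation as R
from bench import bot, solve_ik, imaging
HUE={'red':(172,6),'green':(50,75),'blue':(104,122),'yellow':(23,33),'orange':(7,18)}
def mask(im,c,s=110,v=50):
    h=cv2.cvtColor(im,cv2.COLOR_BGR2HSV); lo,hi=HUE[c]; H=h[...,0]
    k=((H>=lo)|(H<=hi)) if lo>hi else ((H>=lo)&(H<=hi))
    return (k&(h[...,1]>s)&(h[...,2]>v)).astype(np.uint8)
def ray(m,uv):
    K=m['K']; D=np.array([m['k1'],0,0,0,0.])
    x,y=cv2.undistortPoints(np.array([[uv]],float),K,D)[0,0]
    d=R.from_euler('xyz',m['rotation']).apply([x,-y,-1]); return np.array(m['position']),d
def plane(m,uv,z):
    o,d=ray(m,uv); return o+d*(z-o[2])/d[2]
def tri(*rs):
    A=0;b=0
    for o,d in rs:
        d=d/np.linalg.norm(d); P=np.eye(3)-np.outer(d,d); A=A+P; b=b+P@o
    return np.linalg.solve(A,b)
def comps(k,amin=20):
    n,l,s,c=cv2.connectedComponentsWithStats(k,connectivity=4)
    return sorted([(int(s[i,4]),c[i].round(1),s[i,:4]) for i in range(1,n) if s[i,4]>=amin],key=lambda t:-t[0])
E
python3 - <<'E'
from h import *
for n in("scene","top"):
    im=cv2.imread(f"pics/{n}0.png"); m=imaging.camera_model(n)
    for c,z in(('red',138),('green',138),('blue',138),('yellow',77.5),('orange',146)):
        for a,p,b in comps(mask(im,c)):
            w=plane(m,p,z)
            if 250<w[0]<700 and abs(w[1])<300: print(n,c,a,p,b,w.round(1))
im=cv2.imread("pics/top0.png");m=imaging.camera_model("top")
g=cv2.cvtColor(im,cv2.COLOR_BGR2GRAY)
# tray
k=np.zeros_like(g);k[130:275,425:510]=(g[130:275,425:510]>135);
cs=max(cv2.findContours(k,0,2)[0],key=cv2.contourArea); r=cv2.minAreaRect(cs); bp=cv2.boxPoints(r)
print('tray',r,[plane(m,p,18).round(1)[:2] for p in bp])
k=np.zeros_like(g);k[183:246,147:213]=(g[183:246,147:213]<55);
cs=max(cv2.findContours(k,0,2)[0],key=cv2.contourArea); e=cv2.fitEllipse(cs); print('ring',e,plane(m,e[0],60),plane(m,(e[0][0]-e[1][0]/2,e[0][1]),60))
cv2.imwrite("pics/topz.png",cv2.resize(im[125:285,135:395],None,fx=3,fy=3,interpolation=2))
E
```

```text
scene red 248 [327.9 224.6] [313 214  31  19] [670.7 -81.9 138. ]
scene red 243 [329.9 192.2] [323 183  15  20] [604.6 -17.5 138. ]
scene green 218 [334.3 163.6] [328 155  14  18] [543.2  50.6 138. ]
scene green 44 [319.7 191.4] [318 185   5  13] [588.5 -33.2 138. ]
scene blue 224 [374.  166.8] [367 158  15  19] [609.2 114.2 138. ]
scene blue 156 [374.5 201.4] [362 191  23  17] [686.3  38.7 138. ]
scene blue 112 [222.3 179. ] [211 175  23   9] [ 420.4 -176.5  138. ]
scene yellow 313 [350.9 199.3] [341 190  20  19] [611.5  44.7  77.5]
scene orange 177 [287.8 184.2] [281 177  14  15] [533.  -78.1 146. ]
scene orange 145 [349.2 212.2] [341 204  19  14] [678.8 -29.8 146. ]
top red 276 [330.  172.4] [317 158  29  24] [573.1 -15.6 138. ]
top red 205 [331.8 156.9] [324 149  16  17] [607.9 -19.6 138. ]
top red 21 [204. 258.] [202 256   5   5] [385.5 256.6 138. ]
top green 210 [305.2 198.6] [290 184  28  23] [515.   38.6 138. ]
top green 173 [300.6 184.7] [294 177  14  16] [545.7  48.8 138. ]
top blue 228 [277.8 169.7] [262 153  29  26] [579.1  99.3 138. ]
top blue 206 [271.4 154.9] [264 147  16  17] [612.3 113.9 138. ]
top blue 127 [371.9 295.5] [361 289  22  13] [ 306.2 -105.   138. ]
top yellow 316 [303.1 161. ] [294 150  21  22] [611.3  46.3  77.5]
top orange 177 [360.3 187.9] [353 181  15  15] [537.5 -81.4 146. ]
tray ((468.8407897949219, 203.95657348632812), (110.77580261230469, 59.490501403808594), 87.4266357421875) [array([ 652.3, -281.3]), array([ 659.9, -431.3]), array([ 385.9, -431.5]), array([ 380.2, -285.6])]
ring ((178.33583068847656, 215.22096252441406), (49.02335739135742, 50.68030548095703), 40.554351806640625) [485.54332521 339.43947787  60.        ] [485.41353099 397.89793214  60.        ]
```

View pics/topz.png

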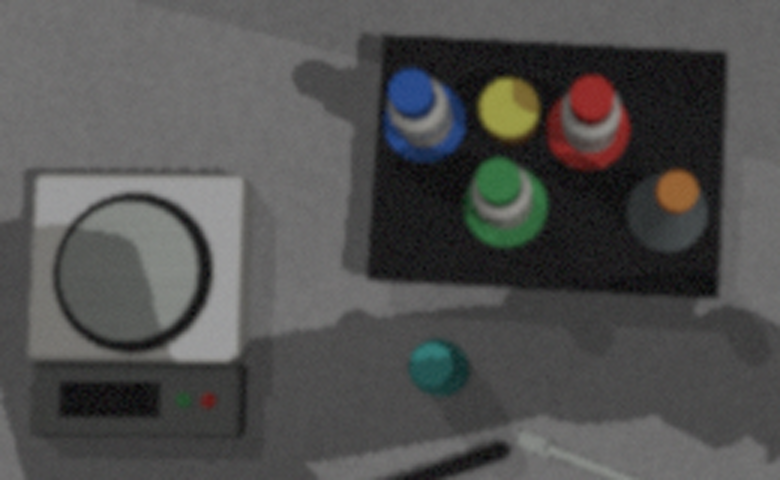

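```bash
cat >> h.py <<'E'
def pose(x,y,z,yaw=np.pi):
    q1=np.arctan2(y,x); c=[yaw+k*np.pi for k in(-1,0,1)]
    w=lambda a:(a+np.pi)%(2*np.pi)-np.pi
    yaw=w(min(c,key=lambda a:abs(w(q1-a+np.pi))))
    return [x,y,z],[np.pi,0,yaw]
def wrist(name):
    m=imaging.camera_model("wrist"); im=imaging.capture("wrist"); cv2.imwrite(f"pics/{name}.png",im); return m,im
E
python3 - <<'E'
from h import *
t=bot.get_state()['t']
bot.move_ptp(*pose(560,45,360)); bot.dwell(.3)
s=bot.get_state();print(s['t']-t,s['tcp_pos'],s['orientation'],s['qpos'])
m,im=wrist('w1');print(m)
for c,z in(('red',138),('green',138),('blue',138),('yellow',77.5),('orange',146)):
    for a,p,b in comps(mask(im,c),150): print(c,a,p,b,plane(m,p,z).round(1))
E
```

```text
2.5749999999999997 [560.02518401  44.56409477 359.9123858 ] [ 3.14158987e+00 -1.62324850e-04  3.14077634e+00] [-5.19753658e-02  3.02143085e-01  9.89150263e-02  1.36773052e+00
 -5.51728093e-06 -5.11590478e-02]
{'K': array([[293.13619562,   0.        , 322.25251951],
       [  0.        , 293.13619562, 199.03624711],
       [  0.        ,   0.        ,   1.        ]]), 'k1': -0.013383557954172873, 'position': array([492.54065109,  43.76920906, 502.95532492]), 'rotation': array([-2.72899835e-01,  4.53699407e-04,  1.56904063e+00])}
red 702 [271.1 209.5] [256 194  30  31] [608.8 -23.4 138. ]
red 630 [286.8 181.9] [262 168  43  40] [572.   -1.6 138. ]
green 1169 [257.9 320.4] [225 311  65  20] [779.5 -51.3 138. ]
green 616 [324.6 162.5] [312 148  27  29] [547.3  46.4 138. ]
green 588 [322.5 140.4] [302 128  44  36] [520.1  43.9 138. ]
blue 661 [374.4 212.6] [361 197  28  31] [613.3 111.7 138. ]
blue 567 [360.6 185.3] [343 172  43  39] [576.6  92.4 138. ]
blue 537 [109.5 302. ] [ 66 294  86  28] [ 749.1 -265.   138. ]
yellow 864 [321.2 200.6] [305 185  34  33] [614.1  41.8  77.5]
orange 1521 [147.2 384.4] [117 361  59  39] [ 891.6 -229.6  146. ]
orange 591 [217.5 155.3] [204 142  28  28] [537.  -83.9 146. ]
orange 279 [  7.4 371. ] [  0 363  23  23] [ 868.9 -445.9  146. ]
orange 170 [633.4 368.8] [623 363  17  18] [865.7 523.9 146. ]
orange 152 [478.3 395.2] [470 391  19   9] [913.6 288.6 146. ]
```

View pics/w1.png

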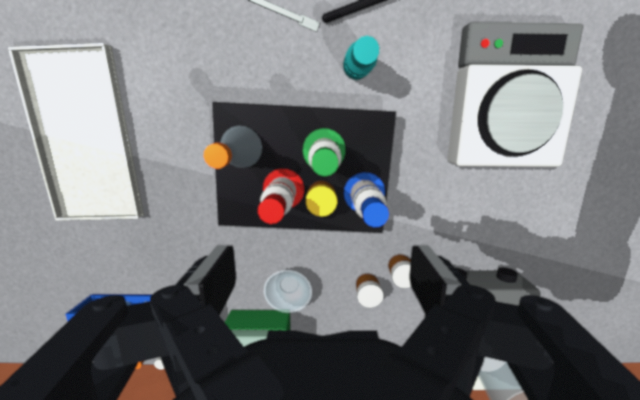

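Three views agree to about 3 mm. The wrist view shows the red (271,210), green (325,163) and blue (374,213) caps with the yellow lid at (321,201), and the systematic bias is small, so I average them. Red goes to the tray first.

```bash
cat >> h.py <<'E'
B={'red':(607.3,-20.1),'green':(545.4,48.6),'blue':(611.7,113.2)}; J=(612.3,44.3)
T={'red':(595,-357),'blue':(520,-357),'green':(445,-357)}
G=82; S=260
def now(): return bot.get_state()['t']
def pick(x,y,base,yaw=np.pi,g=G,op=.65,f=40,top=S):
    p,o=pose(x,y,top,yaw); bot.move_ptp(p,o); bot.grip(op)
    bot.movel([x,y,base+g],max_speed=200); bot.grip(0,effort=f)
    s=bot.get_state(); print('grip',s['opening'],s['gripper_force'],s['tcp_pos'].round(2))
    bot.movel([x,y,top],max_speed=200); s=bot.get_state(); print('lifted',s['opening'],s['gripper_force'],s['contact_force'].round(1))
def place(x,y,base,yaw=np.pi,g=G,op=.65,top=S,release=True):
    p,o=pose(x,y,top,yaw); bot.move_ptp(p,o); bot.movel([x,y,base+g+6],max_speed=180); bot.dwell(.25)
    h=bot.movel([x,y,base+g-5],max_speed=12,threshold=3); s=bot.get_state()
    print('touch',h,s['tcp_pos'].round(2),s['contact_force'].round(1))
    if release:
        bot.grip(op); bot.movel([x,y,top],max_speed=200)
    print('t',now())
E
python3 - <<'E'
from h import *
pick(*B['red'],42); place(*T['red'],4)
m,im=wrist('w2'); cv2.imwrite('pics/top2.png',imaging.capture('top'))
for a,p,b in comps(mask(im,'red'),150): print(a,p,b,plane(m,p,100).round(1))
E
```

```text
grip 0.37044582778808977 39.85339879989624 [608.72 -20.33 125.78]
lifted 0.3765416486861162 39.714499711990356 [ 0.2  0.6 -1.8]
touch True [ 594.89 -357.06   87.85] [-0.5  0.1  4.9]
t 10.1917
2268 [587.7 181.1] [561 155  55  53] [591.5 -74.7 100. ]
853 [321.7 182.5] [306 166  32  34] [ 592.8 -357.8  100. ]
```

```bash
python3 - <<'E'
from h import *
im=cv2.imread('pics/top2.png');m=imaging.camera_model('top')
for a,p,b in comps(mask(im,'red'),60): print(a,p,b,plane(m,p,100).round(1),plane(m,p,42).round(1))
w=cv2.imread('pics/w2.png'); cv2.imwrite('pics/c2.png',np.hstack([cv2.resize(w,None,fx=.6,fy=.6),cv2.resize(im[120:280,250:510],None,fx=1.5,fy=1.5)]))
E
```

```text
665 [330.4 167.4] [316 153  30  29] [591.7 -17.  100. ] [603.1 -17.8  42. ]
175 [478.1 167.9] [470 161  17  15] [ 591.4 -356.9  100. ] [ 602.8 -375.7   42. ]
```

View pics/c2.png

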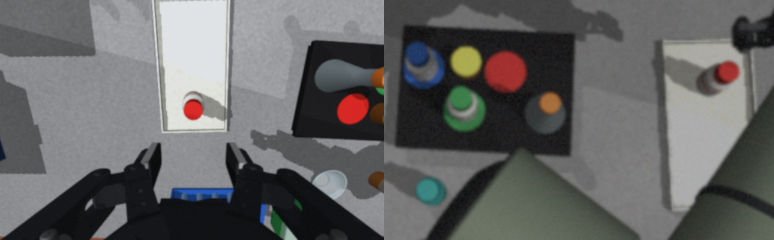

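Red stands upright in the tray at crop pixel (193,108), and its bare disc is at (505,72). Green and blue go next.

```bash
sed -i 's/S=260/S=280/' h.py; python3 - <<'E'
from h import *
pick(*B['green'],42); place(*T['green'],4)
pick(*B['blue'],42); place(*T['blue'],4)
# look at riser from a pose with it in clear view
bot.move_ptp(*pose(530,45,330)); bot.dwell(.3)
m,im=wrist('w3')
for c,z in(('red',42),('green',42),('blue',42),('yellow',77.5),('orange',146)):
    for a,p,b in comps(mask(im,c),300): print(c,a,p,b,plane(m,p,z).round(1))
for n in('top','scene'):
    im=imaging.capture(n); cv2.imwrite(f'pics/{n}3.png',im); m=imaging.camera_model(n)
    for c,z in(('red',42),('green',42),('blue',42),('yellow',77.5),('red',100),('green',100),('blue',100)):
        for a,p,b in comps(mask(im,c),100): print(n,c,a,p,b,plane(m,p,z).round(1))
E
```

```text
grip 0.3746551455523498 39.48842525482178 [546.58  48.35 125.46]
lifted 0.3733234006495266 39.70933377742767 [-0.4  0.8 -1.3]
touch True [ 445.   -357.14   87.46] [-0.9 -0.1  4.7]
t 19.1917
grip 0.3706314735629389 39.671870470047 [612.92 113.   125.7 ]
lifted 0.3732096189342734 39.70646023750305 [-0.6 -0.4 -2. ]
touch True [ 520.02 -357.14   87.66] [-0.1  1.   4.6]
t 28.6
red 1558 [281.4 211.9] [259 191  46  43] [603.7 -20.1  42. ]
red 886 [ 25.8 217.4] [  4 204  45  28] [ 612.3 -424.4   42. ]
green 1668 [323.9 171.9] [301 149  47  46] [541.3  45.7  42. ]
green 383 [  7.9 103.5] [ 0 91 19 24] [ 441.2 -403.6   42. ]
blue 1544 [366.  215.3] [344 194  45  44] [609.5 110.9  42. ]
blue 813 [ 77.8 332.8] [ 56 317  54  39] [ 829.  -391.5   42. ]
blue 738 [ 14.7 162.8] [  0 151  34  27] [ 525.9 -417.6   42. ]
blue 521 [188.5 359. ] [171 340  32  34] [ 884.4 -200.5   42. ]
yellow 944 [321.1 226.7] [304 210  35  34] [614.6  41.4  77.5]
orange 676 [211.  185.4] [196 171  31  30] [537.6 -84.2 146. ]
top red 337 [334.6 167. ] [320 154  26  28] [604.  -27.9  42. ]
top red 173 [478.2 167.9] [470 16
[... 2140 characters left out ...]
.4  100. ]
scene green 472 [497.5  56.4] [484  32  25  39] [475.8 811.1 100. ]
scene green 462 [330.5 192.4] [317 182  29  22] [580.1   8.  100. ]
scene green 238 [159.6 235. ] [152 226  16  19] [ 440.9 -356.5  100. ]
scene blue 3580 [313.2 370.4] [245 324 119  76] [ 880.4 -299.1  100. ]
scene blue 1735 [485.6  16.9] [458   0  57  44] [ 293.5 1000.4  100. ]
scene blue 452 [371.2 195.9] [358 185  27  23] [647.5  72.4 100. ]
scene blue 273 [176.9 257.1] [168 248  18  20] [ 515.4 -357.2  100. ]
scene blue 236 [524.1  14.5] [516   0  17  31] [ 367.3 1137.9  100. ]
scene blue 146 [60.9 39.5] [54 33 14 14] [-514.3 -216.6  100. ]
scene blue 112 [222.1 179. ] [211 175  23   9] [ 385.7 -159.3  100. ]
```

View pics/w3.png

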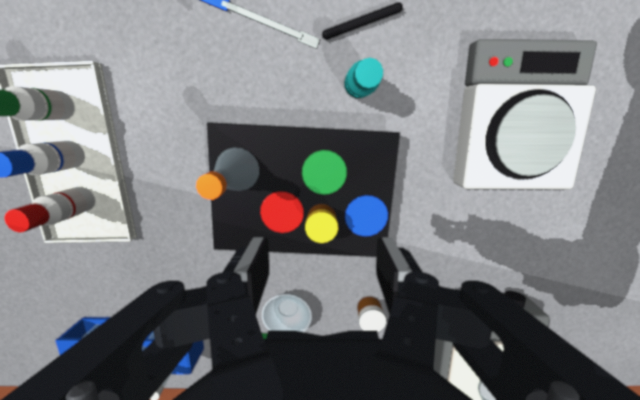

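View pics/scene3.png

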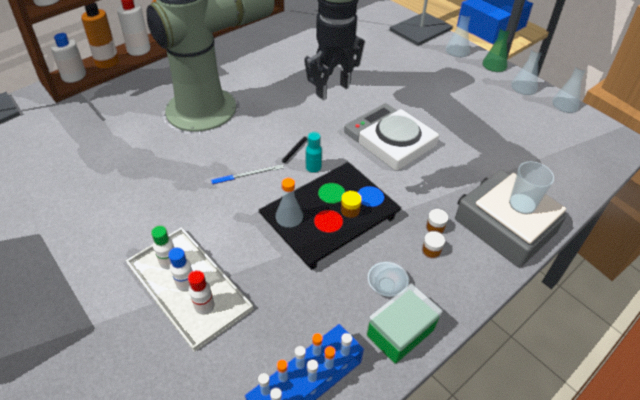

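All three bottles stand upright in the tray: green (160,235), blue (178,258) and red (197,280) in the scene view. The discs are bare and the jar is free, with its lid at (321,227) in the wrist view. The steel pan is at (535,135) in the wrist view. I measure the pan before fetching the jar.

```bash
cat > pan.py <<'E'
from h import *
pose3={'position': None}
def pan(im,m,box,thr):
    g=cv2.GaussianBlur(cv2.cvtColor(im,cv2.COLOR_BGR2GRAY),(3,3),0); x0,y0,x1,y1=box
    k=np.zeros_like(g); k[y0:y1,x0:x1]=g[y0:y1,x0:x1]<thr
    cs,hr=cv2.findContours(k,cv2.RETR_CCOMP,cv2.CHAIN_APPROX_NONE)
    for c,h in zip(cs,hr[0]):
        if h[3]>=0 and cv2.contourArea(c)>200:
            P=np.array([plane(m,p[0],60)[:2] for p in c]).astype(np.float32); e=cv2.fitEllipse(P); print(thr,'inner',np.round(e[0],1),np.round(e[1],1))
if __name__=='__main__':
    m=imaging.camera_model('top')
    for t in(50,58,66): pan(cv2.imread('pics/top0.png'),m,(147,183,215,247),t)
    m=imaging.camera_model('scene')
    for t in(60,75,90): pan(cv2.imread('pics/scene0.png'),m,(370,105,432,150),t)
    m=imaging.camera_model('wrist')
    for t in(60,75,90): pan(cv2.imread('pics/w3.png'),m,(470,85,590,186),t)
E
python3 pan.py
```

```text
Traceback (most recent call last):
  File "pan.py", line 14, in <module>
    for t in(60,75,90): pan(cv2.imread('pics/scene0.png'),m,(370,105,432,150),t)
                        ~~~^^^^^^^^^^^^^^^^^^^^^^^^^^^^^^^^^^^^^^^^^^^^^^^^^^^^^
  File "pan.py", line 7, in pan
    for c,h in zip(cs,hr[0]):
                      ~~^^^
TypeError: 'NoneType' object is not subscriptable
```

```bash
sed -i 's/    for c,h in zip/    if hr is None: return\n    for c,h in zip/' pan.py; sed -i 's/(50,58,66)/(70,78,86,94)/; s/(60,75,90)/(60,75,90,105,120,135)/g' pan.py; python3 pan.py
```

```text
86 inner [488.3 339.3] [105.7 110.5]
94 inner [498.1 326. ] [ 68.9 114.2]
```

```bash
python3 - <<'E'
from h import *; from pan import pan
pick(612.5,44.,40,g=13,op=.95,f=35,top=200)
bot.move_ptp(*pose(520,339,260)); bot.dwell(.25)
m,im=wrist('w4'); 
for t in(50,60,75,90,105): pan(im,m,(200,60,460,330),t)
s=bot.get_state();print(s['t'],s['tcp_pos'],s['opening'])
E
```

```text
grip 0.5274101480713193 35.16109049320221 [613.42  43.87  54.48]
lifted 0.5291226402858836 35.85409104824066 [ 0.2  0.1 -1.7]
75 inner [487.7 340.3] [113.4 113.5]
90 inner [487.8 340.4] [112.6 112.7]
105 inner [487.7 340.4] [111.8 112.1]
35.2833 [520.51195907 338.06237511 259.81271245] 0.5249558778492489
```

View pics/w4.png

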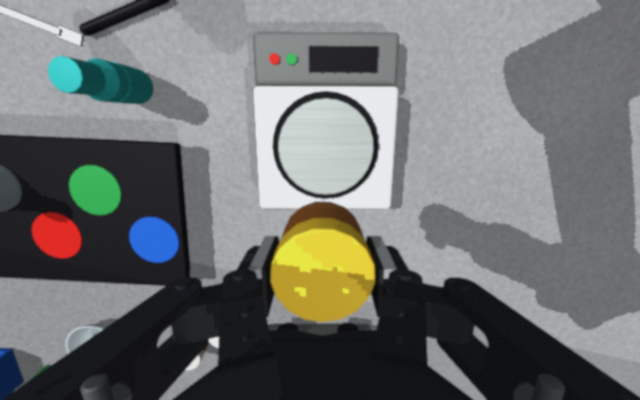

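The jar is held upright between the pads (lid at (323,275)), and the pan shows as a clean circle at (326,145), which gives (487.7, 340.3). I set it down slowly.

```bash
python3 - <<'E'
from h import *
x,y=487.2,340.3
bot.movel([x,y,60+13+7],max_speed=150); bot.dwell(.3)
h=bot.movel([x,y,60+13-4],max_speed=8,threshold=2); s=bot.get_state(); print(h,s['tcp_pos'],s['contact_force'])
bot.grip(.95); bot.movel([x,y,200],max_speed=150)
bot.movel([x+30,y,250],max_speed=150); bot.dwell(.2)
m,im=wrist('w5')
for a,p,b in comps(mask(im,'yellow'),100): print(a,p,b,plane(m,p,97.5))
print(now())
E
```

```text
True [487.07020182 340.29859422  74.45116064] [-1.05149635 -0.35067378  5.21765768]
1664 [323.  156.7] [301 134  46  46] [486.33184733 339.46008911  97.5       ]
39.9667
```

View pics/w5.png

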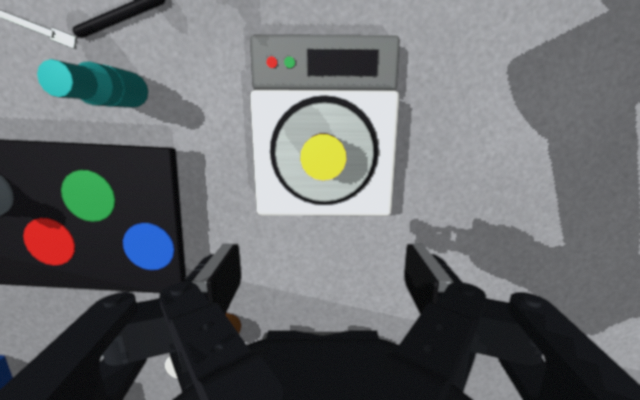

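The jar stands on the pan within about 1.5 mm of centre: lid (323,157) against ring (325,149), and the height parallax explains most of the gap. Next I re-measure the discs with a clear view and put red back, gripping along x so that axis is centred too.

```bash
cat >> h.py <<'E'
def discs(im,m):
    out={}
    for c in('red','green','blue'):
        for z in(42,138):
            for a,p,b in comps(mask(im,c),150):
                w=plane(m,p,z)
                if 500<w[0]<650 and -60<w[1]<150: print(c,'z',z,a,p,b[2:],w[:2].round(1))
def back(c,D):
    x,y=T[c]; p,o=pose(x-1.3,y-.1,S,np.pi/2); x-=1.3; y-=.1
    bot.move_ptp(p,o); bot.grip(.65); bot.movel([x,y,4+G],max_speed=200); bot.grip(0,effort=40)
    s=bot.get_state(); tp=s['tcp_pos']; print('grip',s['opening'],tp.round(2)); dy=y-tp[1]
    bot.movel([x,y,S],max_speed=200); print('lift',bot.get_state()['opening'])
    place(D[0],D[1]-dy,42,np.pi/2)
E
python3 - <<'E'
from h import *
bot.move_ptp(*pose(530,45,280)); bot.dwell(.25)
m,im=wrist('w6'); discs(im,m)
m=imaging.camera_model('scene'); im=imaging.capture('scene'); discs(im,m); print(now())
E
```

```text
red z 42 1900 [275.2 222.9] [51 47] [603.4 -19.9]
red z 138 1900 [275.2 222.9] [51 47] [567.9  -3.6]
green z 42 2077 [322.8 178.7] [52 51] [541.1  45.7]
green z 138 2077 [322.8 178.7] [52 51] [521.3  45.5]
blue z 42 1882 [369.6 227.1] [50 48] [609.4 110.7]
blue z 138 1882 [369.6 227.1] [50 48] [572.4  94.1]
red z 42 579 [328.1 220.8] [31 25] [605.  -18.5]
green z 42 496 [331.4 192.7] [29 22] [542.9  47.1]
green z 138 496 [331.4 192.7] [29 22] [607.8 -16. ]
blue z 42 512 [369.9 196.2] [29 23] [611.4 111.7]
41.4583
```

```bash
python3 - <<'E'
from h import *
back('red',(604.,-18.9))
bot.move_ptp(*pose(530,45,280)); bot.dwell(.25)
m,im=wrist('w7'); discs(im,m)
cv2.imwrite('pics/w7c.png',cv2.resize(im[100:300,180:460],None,fx=2.5,fy=2.5))
for n in('top','scene'):
    m=imaging.camera_model(n); im=imaging.capture(n); print(n);discs(im,m)
print(now())
E
```

```text
grip 0.38126487762939115 [ 593.98 -357.81   87.63]
lift 0.37260350019708033
touch True [603.96 -19.61 125.64] [ 0.4 -0.4  4.2]
t 50.2
red z 42 735 [279.9 215.7] [51 44] [592.9 -14.4]
red z 42 338 [271.7 251.9] [19 36] [647.2 -28.3]
red z 138 735 [279.9 215.7] [51 44] [5.601e+02 3.000e-01]
red z 138 338 [271.7 251.9] [19 36] [600.7 -10.1]
green z 42 2081 [323.7 178.6] [52 51] [541.2  45.7]
green z 138 2081 [323.7 178.6] [52 51] [521.4  45.3]
blue z 42 1779 [369.9 226. ] [50 47] [608.1 109.7]
blue z 138 1779 [369.9 226. ] [50 47] [571.5  93.1]
top
red z 42 191 [331.  157.8] [17 15] [626.6 -19.2]
red z 138 191 [331.  157.8] [17 15] [605.9 -17.9]
scene
red z 42 281 [328.5 224.5] [31 20] [613.9 -25.2]
red z 42 251 [328.9 190.4] [14 20] [533.2  47.6]
red z 138 251 [328.9 190.4] [14 20] [599.1 -15.6]
blue z 42 507 [369.8 196.1] [29 23] [611.  111.7]
51.9167
```

View pics/w7c.png

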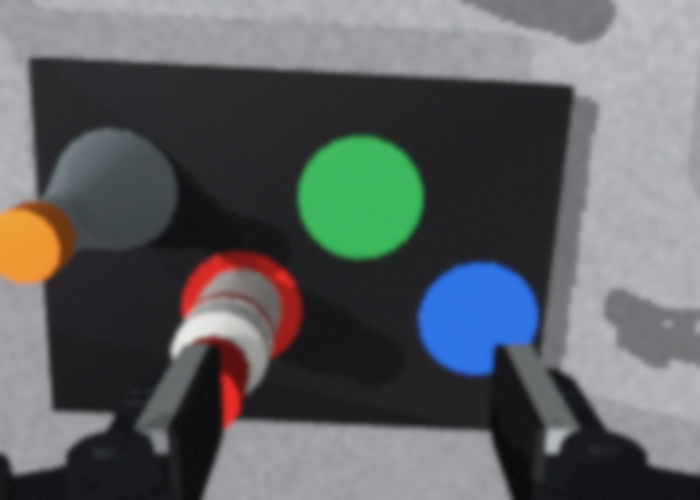

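From this angle the parallax hides how well red is centred (body near (235,320), disc near (242,310)). I look from straight above the disc.

```bash
cat >> h.py <<'E'
def check(c,D,name,zh=330):
    bot.move_ptp(*pose(D[0]+67.5,D[1],zh)); bot.dwell(.25); m,im=wrist(name); k=mask(im,c,90)
    cs=comps(k,100)
    sel=[(a,p,b) for a,p,b in cs if np.hypot(*(plane(m,p,42)[:2]-np.array(D)))<30]
    l=np.zeros_like(k)
    for a,p,b in sel: l[b[1]:b[1]+b[3],b[0]:b[0]+b[2]]|=k[b[1]:b[1]+b[3],b[0]:b[0]+b[2]]
    h=cv2.convexHull(cv2.findNonZero(l)).astype(float)
    P=np.array([plane(m,p[0],42)[:2] for p in h],np.float32); e=cv2.fitEllipse(P); print('disc',np.round(e[0],1),np.round(e[1],1))
    for a,p,b in sel: print(a,p,b[2:],'cap@154',plane(m,p,154)[:2].round(1))
    return m,im
E
python3 - <<'E'
from h import *
m,im=check('red',(604,-19),'w8'); print(now())
cv2.imwrite('pics/w8c.png',cv2.resize(im[40:200,220:420],None,fx=3,fy=3))
E
```

```text
disc [604.3 -20.2] [69.4 70.1]
879 [321.3 120. ] [50 51] cap@154 [606.1 -20.2]
773 [322.  115.8] [31 32] cap@154 [601.8 -19.5]
52.9083
```

View pics/w8c.png

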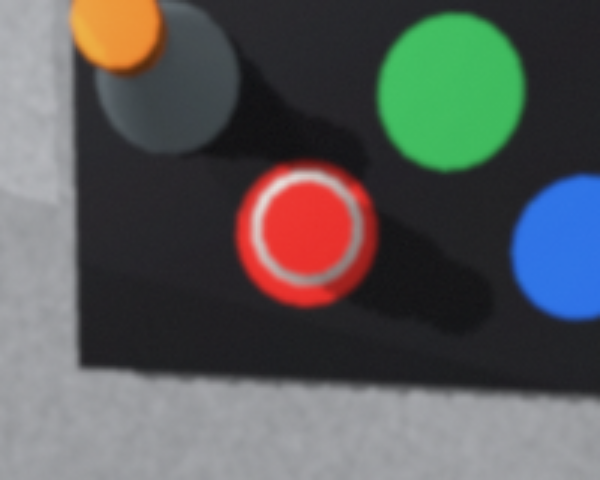

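From above, the red cap (307,228 in the crop) sits about 2.5 mm nearer the robot than its disc centre (307,233). I shift red by +2.4 mm in x and apply the same camera bias to green and blue.

```bash
python3 - <<'E'
from h import *
# nudge red
x,y=604.,-19.; by=-18.9; tgt=(606.4,-19.6)
bot.move_ptp(*pose(x,y,S,np.pi/2)); bot.grip(.65); bot.movel([x,y,42+G],max_speed=200); bot.grip(0,effort=40)
tp=bot.get_state()['tcp_pos']; print(tp.round(2)); dy=by-tp[1]
bot.movel([x,y,42+G+12],max_speed=80); 
X,Y=tgt[0],tgt[1]-dy
bot.movel([X,Y,42+G+8],max_speed=30); bot.dwell(.3)
print(bot.movel([X,Y,42+G-5],max_speed=10,threshold=3),bot.get_state()['tcp_pos'].round(2))
bot.grip(.65); bot.movel([X,Y,S],max_speed=200)
back('green',(543.6,46.2)); back('blue',(611.8,111.3))
for c,D in(('red',(606,-20)),('green',(543,46)),('blue',(611,111))):
    print(c); check(c,D,'w9'+c)
print(now())
E
```

```text
[604.45 -19.16 125.55]
True [606.32 -19.87 125.59]
grip 0.3721578944823569 [ 444.02 -357.87   87.3 ]
lift 0.3752537066784141
touch True [543.76  45.39 125.31] [-0.8 -0.3  3.3]
t 67.975
grip 0.37092211005380854 [ 518.98 -357.82   87.44]
lift 0.37377767688808833
touch True [611.94 110.56 125.44] [ 0.8 -0.7  3.8]
t 77.9167
red
disc [604.4 -20.1] [69.3 70.3]
890 [322.9 116.3] [50 51] cap@154 [605.1 -19.9]
776 [322.7 115.1] [31 33] cap@154 [603.9 -20.1]
green
disc [541.7  45.4] [67.9 69.1]
768 [323.9 108.7] [49 51] cap@154 [535.3  46. ]
725 [322.9 120. ] [30 31] cap@154 [546.6  44.9]
blue
disc [610.5 110.9] [68.8 70.2]
865 [324.2 111.1] [50 50] cap@154 [604.8 111.2]
754 [323.4 121.2] [31 32] cap@154 [615.  110.3]
80.975
```

```bash
python3 - <<'E'
from h import *
for n in('top','scene'):
    m=imaging.camera_model(n); im=imaging.capture(n); print(n);discs(im,m); 
    if n=='scene': s=im
g=cv2.imread('pics/w9green.png')[30:230,200:460]
cv2.imwrite('pics/v10.png',np.hstack([cv2.resize(g,(520,400)),cv2.resize(s[150:250,250:320+80],(280*1,400)) if 0 else cv2.resize(s[145:265,255:405],(500,400))])[:, :1020]) 
im=cv2.imread('pics/v10.png'); cv2.imwrite('pics/v10.png',cv2.resize(im,(795,312)))
E
```

```text
top
red z 42 265 [330.3 172.2] [29 24] [591.3 -17.5]
red z 42 211 [331.4 157.7] [16 17] [626.8 -20.2]
red z 138 265 [330.3 172.2] [29 24] [573.6 -16.3]
red z 138 211 [331.4 157.7] [16 17] [606.1 -18.7]
green z 42 232 [303.5 199.1] [28 23] [526.2  46.4]
green z 42 167 [301.2 183.6] [15 16] [563.6  52.1]
green z 138 232 [303.5 199.1] [28 23] [513.9  42.3]
green z 138 167 [301.2 183.6] [15 16] [548.1  47.5]
blue z 42 195 [282.  169.8] [21 25] [597.1  98.4]
blue z 42 157 [273.4 153. ] [11 17] [638.3 119.7]
blue z 138 195 [282.  169.8] [21 25] [578.9  90. ]
blue z 138 157 [273.4 153. ] [11 17] [616.6 109.5]
scene
red z 42 263 [328.  224.5] [31 20] [613.2 -26.1]
red z 42 248 [329.7 191.5] [15 20] [537.3  46.6]
red z 138 248 [329.7 191.5] [15 20] [602.7 -16.5]
green z 138 215 [334.3 164.7] [14 18] [545.9  48.2]
blue z 42 207 [367.9 199.4] [29 21] [615.8 100.5]
blue z 138 223 [375.3 168. ] [14 19] [614.  113.7]
```

View pics/v10.png

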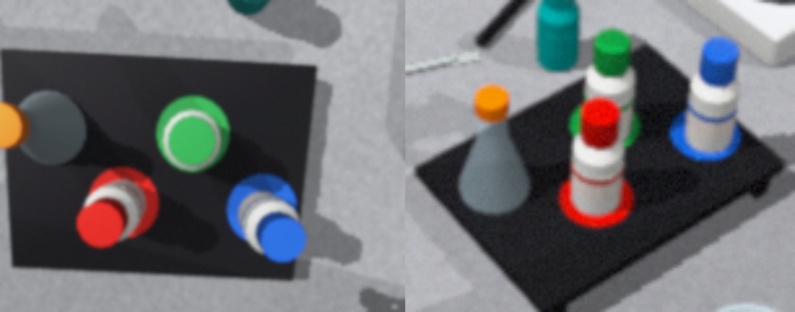

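The camera shows green and blue about 4.7 mm too far in +x. My pose helper flipped the tool by half a turn between pick and place, which doubles a roughly 2.4 mm finger-centre offset. I regrip with the same yaw as at release and shift each one back.

```bash
python3 - <<'E'
from h import *
def nudge(x,y,by,dx,dyw):
    p,o=pose(x,y,S,np.pi/2); print(o[2]); bot.move_ptp(p,o); bot.grip(.65); bot.movel([x,y,42+G],max_speed=200); bot.grip(0,effort=40)
    tp=bot.get_state()['tcp_pos']; print(tp.round(2)); off=by-tp[1]
    bot.movel([x,y,42+G+12],max_speed=80); X,Y=x+dx,by+dyw-off
    bot.movel([X,Y,42+G+8],max_speed=30); bot.dwell(.3)
    print(bot.movel([X,Y,42+G-5],max_speed=10,threshold=3),bot.get_state()['tcp_pos'].round(2))
    bot.grip(.65); bot.movel([X,Y,S],max_speed=200)
nudge(543.6,46.,46.2,-4.8,.5); nudge(611.8,111.,111.3,-4.5,.6)
for c,D in(('blue',(611,111)),('green',(543,46)),('red',(606,-20))):
    print(c); check(c,D,'wa'+c)
s=imaging.capture('scene'); g=cv2.imread('pics/wagreen.png')
cv2.imwrite('pics/v11.png',np.hstack([cv2.resize(g[30:230,200:460],(400,308)),cv2.resize(s[90:300,120:450],(400,255))[:255]] if 0 else [cv2.resize(g[30:230,200:460],(400,300)),cv2.resize(s[80:320,120:440],(400,300))]))
print(now())
E
```

```text
-1.5707963267948966
[544.85  45.95 125.43]
True [538.88  46.46 125.43]
-1.5707963267948966
[613.12 111.1  125.69]
True [607.38 111.7  125.65]
blue
disc [610.5 110.8] [69.5 70.2]
878 [323.1 118. ] [49 50] cap@154 [611.8 110.9]
770 [323.1 115.3] [31 32] cap@154 [609.1 110.9]
green
disc [541.8  45.5] [68.1 69. ]
769 [322.6 117.2] [49 51] cap@154 [543.8  46. ]
731 [322.1 113.9] [29 31] cap@154 [540.4  45.4]
red
disc [604.4 -20.1] [69.3 70. ]
880 [322.4 116.4] [49 51] cap@154 [605.  -19.8]
771 [322.1 115.3] [31 32] cap@154 [603.9 -20.1]
95.2083
```

View pics/v11.png

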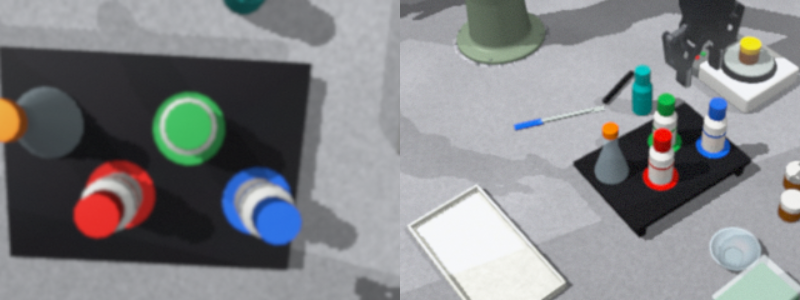

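All three bottles stand upright within about 1.5 mm of their disc centres. The jar is on the pan, the flask is in place, and the arm is clear.

```bash
python3 -c "
from bench import bot
print(bot.sign_off())"
```

```text
the job is handed in; nothing more can be done
None
```

The job is handed in at about 95 s of the 141 s allowed: the jar is upright within about 1.5 mm of the pan's middle, all three bottles are back upright within about 1.5 mm of their own discs' centres (green and blue first went down about 5 mm off and red about 2.5 mm off, so I regripped and shifted all three), nothing tipped over, the flask was left alone, and the sign-off returned no verdict.

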